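Bring the radio station up and key a test dot

ROBOT

A 6-joint arm with a two-finger parallel gripper is mounted at the origin on the work surface. World frame = base frame: x ahead of the robot, y to its left, z up, the work surface at z = 0. Lengths are in mm, angles in rad, forces in N, time in s.
With the tool pointing down it reaches from about 275 to 825 mm from the base axis. Payload 5.2 kg.
Tool frame: the origin (TCP) lies at the very end of the fingers, on their centre line; the grasp point (between the pads) lies 19 mm behind it; z points along the fingers, y is the direction in which the jaws open and shut (so a half turn about z gives the same grasp; the last joint's range is limited). The gripper opens to 93 mm and grips with 3 to 60 N. Pads are 15 mm wide; open, the fingers measure 128 mm over their backs; the gripper's body (75 mm by 188 mm) begins 65 mm behind the grasp point.
Start: joints at [-1.455, 0.259, 1.535, -0, 1.348, -0.203], TCP at [172.406, -522.285, 218.653] pointing down, gripper open.
Joint ranges: [-3.14, 3.14], [-0.91, 2.08], [0.19, 2.58], [-1.22, 4.36], [0.22, 2.71], [-3.12, 3.12]. Speed limits (rad/s): [2.57, 2.57, 3.14, 3.14, 3.14, 3.14].

INTERFACE

Orientations are given as [roll, pitch, yaw] about the fixed x, y, z axes, in that order (R = Rz(yaw) Ry(pitch) Rx(roll)).
In Python, from bench import robot gives the robot as it stands. The module is installed in compiled form; this text tells all that it offers. Calls block until the motion is done:
- robot.move_ptp(position, orientation): joint-space move of the TCP to a pose.
- robot.move_linear(position, ori=None, speed=150, f_stop=None): straight line of the TCP; ori=None keeps the orientation; speed is the mean speed in mm/s. With f_stop (N) it stops when the force on the tool has changed by that much, and returns True; else False.
- robot.move_j(angles): joint-space move.
- robot.move_gripper(opening): opening from 0.0 (shut) to 1.0 (fully open); the grip force is fixed at half the most; returns when the fingers have stopped.
- robot.sleep(seconds).
- robot.inverse_kinematics(position, orientation): joint angles nearest the present ones, or None.
- robot.get_image(name): name is "scene" or "top" or "wrist"; returns a dict with "img" (400x640x3 uint8, blue, green, red), "fovy" (degrees; the focal length in pixels is half the picture's height over the tangent of half this angle, whatever the lens; pixels are square), "cx", "cy" (the principal point, pixels), "eye" and "orientation" of the camera in the world. Camera axes: x right, y down, z forward; pixel columns grow to the right and rows downward; lengths in mm; the calibration is good to about 2 mm. The wrist camera is an equidistant fisheye: a pixel r from the principal point sees the ray r / f radians off the axis. A picture is of the moment at which its call begins. There is no depth.
A pose or a line that the arm cannot do raises robot.MotionError and nothing moves.
- robot.hand_in(): hands the job in, once; it reports no verdict.
Readings, each from a call of its own:
- robot.current_t(): time.
- robot.current_qpos(): joint angles.
- robot.current_joint_vel(): joint speeds.
- robot.current_joint_efforts(): joint torques, N m.
- robot.current_tcp_pos(): TCP position.
- robot.current_eef_rot(): TCP orientation.
- robot.current_contact_force(): force on the tool from outside, world axes, zero at the start.
- robot.current_ft_torque(): the same for the moment, N m.
- robot.current_gripper_width(): opening from 0.0 (shut) to 1.0 (fully open).
Only numpy, scipy, OpenCV 4.12 (cv2) and the standard library are available. Lean on these libraries where they do the work, as an engineer would, in place of code of your own. Each camera call takes 0.05 s, during which the arm holds its last target. There are 200 camera calls.

TASK

Bring the radio station up for a test dot: with a fingertip, lightly press the green power button, then the yellow antenna button, then the blue transmitter button, each down until it stays in, and last lightly tap the black knob of the Morse key and let it spring back. Leave the red amplifier button up; grasp and lift nothing, and leave the boxes, the key, the mug, the microphone and the eraser standing where they are.

Things in the scene. Friction and masses are not known exactly. Their poses are not given: they have to be found in the camera images.
- power_box: the power box: a loose dark steel switch box with a green stripe round it and a green push button on top, 80 x 80 mm, housing 44 mm high plus a 4 mm aluminium collar (40 mm across) round the button, 0.7 kg or so on rubber feet. Origin: centre of its underside, z up
- power_top (a point): centre of the top face of the green button, a flat round cap 32 mm across, in the middle of the box; 64 mm above the table when up, 52 mm when fully down. The point moves with the button
- power_button (a joint): travel of the green button: 0 up, 0.012 m fully down, where it meets a hard stop; it counts as pressed beyond 0.003. A push of 4 N starts it, 5 N takes it 3.5 mm down and 7.5 N fully down; it stays at the depth where it is left
- antenna_box: the antenna box: a loose dark steel switch box with a yellow stripe round it and a yellow push button on top, 80 x 80 mm, housing 44 mm high plus a 4 mm aluminium collar (40 mm across) round the button, 0.7 kg or so on rubber feet. Origin: centre of its underside, z up
- antenna_top (a point): centre of the top face of the yellow button, a flat round cap 32 mm across, in the middle of the box; 64 mm above the table when up, 52 mm when fully down. The point moves with the button
- antenna_button (a joint): travel of the yellow button: 0 up, 0.012 m fully down, where it meets a hard stop; it counts as pressed beyond 0.003. A push of 4 N starts it, 5 N takes it 3.5 mm down and 7.5 N fully down; it stays at the depth where it is left
- transmitter_box: the transmitter box: a loose dark steel switch box with a blue stripe round it and a blue push button on top, 80 x 80 mm, housing 44 mm high plus a 4 mm aluminium collar (40 mm across) round the button, 0.7 kg or so on rubber feet. Origin: centre of its underside, z up
- transmitter_top (a point): centre of the top face of the blue button, a flat round cap 32 mm across, in the middle of the box; 64 mm above the table when up, 52 mm when fully down. The point moves with the button
- transmitter_button (a joint): travel of the blue button: 0 up, 0.012 m fully down, where it meets a hard stop; it counts as pressed beyond 0.003. A push of 4 N starts it, 5 N takes it 3.5 mm down and 7.5 N fully down; it stays at the depth where it is left
- amplifier_box: the amplifier box: a loose dark steel switch box with a red stripe round it and a red push button on top, 80 x 80 mm, housing 44 mm high plus a 4 mm aluminium collar (40 mm across) round the button, 0.7 kg or so on rubber feet. Origin: centre of its underside, z up
- amplifier_top (a point): centre of the top face of the red button, a flat round cap 32 mm across, in the middle of the box; 64 mm above the table when up, 52 mm when fully down. The point moves with the button
- amplifier_button (a joint): travel of the red button: 0 up, 0.012 m fully down, where it meets a hard stop; beyond 0.002 is already a fault. A push of 4 N starts it, 5 N takes it 3.5 mm down and 7.5 N fully down; it stays at the depth where it is left (this one is to stay up)
- key: the Morse key: loose dark wooden base 110 x 70 x 14 mm with a metal plate and a brass lever on two steel pillars, about 0.9 kg. Origin: centre of its underside, x along the lever, away from the knob; z up
- key_knob (a point): centre of the top face of the key's flat round black knob, 36 mm across, at the lever's end, 42 mm from the origin towards the key's -x; 58 mm above the table at rest, about 49 mm when fully down. The point moves with the knob
- key_lever (a joint): angle of the key's lever: 0 at rest (sprung up), 0.16 rad fully down at a hard stop, 57 mm lever arm, so the knob drops about 9 mm; it counts as tapped beyond 0.06 rad (3.5 mm down). About 1.5 N starts it, 3.6 N brings it to 0.06 rad, 7 N fully down; it springs back when let go
- mug: a loose blue mug, 76 mm across, 90 mm high. Origin: centre of its underside, z up. To be left alone
- microphone: a loose black hand microphone lying flat, 58 x 92 x 30 mm. Origin: centre of its underside. To be left alone
- eraser: a loose yellow eraser, 45 x 22 x 14 mm. Origin: centre of its underside. To be left alone
There are look-alikes about, which are no part of the job. Leave any purple or turquoise look-alike of the antenna_box alone.

How it is judged:
By the outcome, as a careful person would: the job done as asked, in the order asked, and still so for the second after the job is handed in, with the robot touching nothing.
It also fails if it takes over 54 s, if anything falls off the work surface, if the arm or the gripper's body presses on something with over 40 N, if the wrist force passes 120 N, or if a joint passes its speed limit or range.

## Working session

There is one attempt and no reset: what is moved stays moved. The work goes in short steps, each a Python script; the robot and the scene stay as the last script left them, time stands still between calls to the robot, and variables do not carry over. Pictures are saved under pics/ and viewed, about 8 in all and at most 12, crops included, and the job is handed in when it is done.

```bash
mkdir -p pics; python3 - <<'E'
from bench import robot
import cv2,pickle
for n in("scene","top"):
    d=robot.get_image(n);cv2.imwrite(f"pics/{n}0.png",d["img"]);pickle.dump(d,open(n+"0.pkl","wb"))
    print(n,d["fovy"],d["cx"],d["cy"],d["eye"],d["orientation"])
print(robot.current_t(),robot.current_eef_rot())
E
```

```text
scene 55.04413728538675 321.4989519057887 202.4770529165649 [1238.78998268  179.63303125  554.89731391] [-2.1068877  -0.01748311  1.88420699]
top 47.678865591885994 314.1686415413176 196.18701455663657 [ 423.17394683  -49.68618038 1408.68856654] [-3.10578748 -0.00577477 -1.54734277]
0.1 [-3.14000237e+00 -2.86308941e-04  3.18773259e-01]
```

View pics/top0.png

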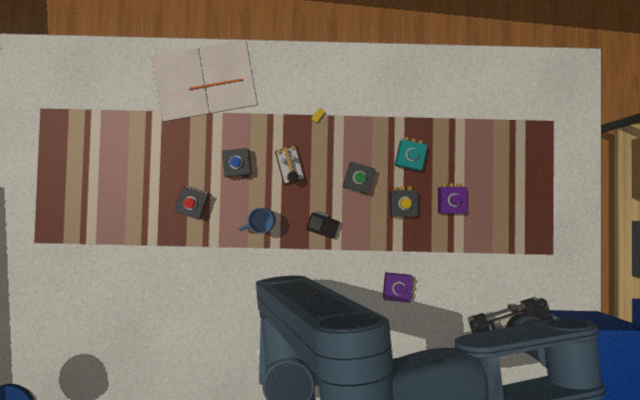

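View pics/scene0.png

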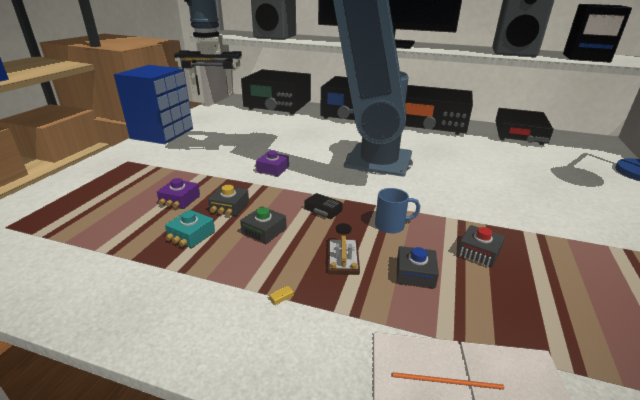

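```bash
cat >h.py <<'E'
import cv2,numpy as np
from scipy.spatial.transform import Rotation as R
def ray(d,px):
    f=len(d["img"])/2/np.tan(np.radians(d["fovy"])/2)
    v=np.array([px[0]-d["cx"],px[1]-d["cy"]])
    if d.get("fish"):
        r=np.hypot(*v);t=r/f;c=np.r_[v/max(r,1e-9)*np.sin(t),np.cos(t)]
    else: c=np.r_[v/f,1]
    return np.array(d["eye"]),R.from_euler("xyz",d["orientation"]).apply(c)
def plane(d,px,z):
    e,v=ray(d,px);return e+v*(z-e[2])/v[2]
def tri(a,b):
    (e1,v1),(e2,v2)=a,b
    s=np.linalg.lstsq(np.c_[v1,-v2],e2-e1,rcond=None)[0]
    p,q=e1+s[0]*v1,e2+s[1]*v2
    return (p+q)/2,np.linalg.norm(p-q)
def blob(img,c,mask,rad=12):
    x0,y0=int(c[0])-rad,int(c[1])-rad
    m=mask(cv2.cvtColor(img[y0:y0+2*rad,x0:x0+2*rad],cv2.COLOR_BGR2HSV).astype(int)).astype(np.uint8)
    n,l,st,ce=cv2.connectedComponentsWithStats(m,connectivity=4)
    k=1+np.argmax(st[1:,4]);return ce[k]+[x0,y0],st[k]
def hue(lo,hi,s=120):
    return lambda h:(h[...,0]>=lo)&(h[...,0]<=hi)&(h[...,1]>s)&(h[...,2]>70)
E
python3 - <<'E'
from h import *
import pickle
T,S=[pickle.load(open(n+"0.pkl","rb")) for n in("top","scene")]
red=lambda h:((h[...,0]<5)|(h[...,0]>174))&(h[...,1]>180)&(h[...,2]>120)
dark=lambda h:h[...,2]<40
for n,t,s,m,z,r in[("power",(360,177),(263,213),hue(45,80),64,10),("antenna",(405,203),(228,189),hue(18,32,150),64,8),
 ("transmitter",(236,162),(418,254),hue(100,125,150),64,9),("amp",(190,203),(484,232),red,64,9),("knob",(293,177),(344,229),dark,58,9)]:
    a,sa=blob(T["img"],t,m,r);b,sb=blob(S["img"],s,m,r+1)
    p,g=tri(ray(T,a),ray(S,b))
    print(n,a.round(1),sa[2:],b.round(1),sb[2:],p.round(1),"gap",g.round(1),plane(T,a,z)[:2].round(1),plane(S,b,z)[:2].round(1))
big=np.hstack([cv2.resize(T["img"][130:240,170:430],None,fx=3,fy=3,interpolation=cv2.INTER_CUBIC)])
cv2.imwrite("pics/crop1.png",big)
E
```

```text
power [359.6 176.7] [10 10 68] [262.8 212.5] [ 12  11 105] [ 533.  -190.2   57.6] gap 1.9 [ 532.8 -190.4] [ 541.8 -184.5]
antenna [405.7 202.9] [11 10 80] [227.5 189. ] [12 10 96] [ 457.7 -329.4   57.9] gap 1.8 [ 458.  -328.9] [ 467.2 -322.2]
transmitter [234.9 161.4] [ 9  8 58] [419.4 253.6] [ 15  13 143] [570.  185.   57.4] gap 3.6 [569.4 182.1] [578.3 186.7]
amp [188.8 202.5] [10  8 63] [485.3 231.4] [13 11 82] [444.2 318.2  61.4] gap 4.6 [444.1 315.1] [447.3 319.8]
knob [294.6 176.7] [ 6  5 17] [343.  228.5] [ 15  10 114] [528.2   6.9  53. ] gap 6.8 [528.6   3.4] [534.3  11.9]
```

View pics/crop1.png

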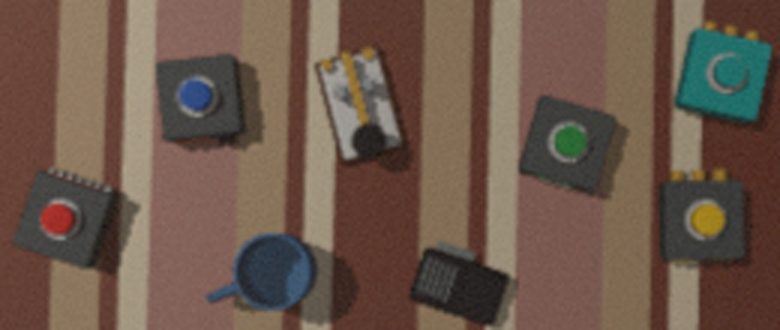

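```bash
python3 - <<'E'
from bench import robot
import cv2,pickle,numpy as np
from h import *
robot.move_gripper(0.0)
robot.move_ptp([533,-190,160],[np.pi,0,0.3])
d=robot.get_image("wrist");d["fish"]=1;pickle.dump(d,open("w1.pkl","wb"));cv2.imwrite("pics/w1.png",d["img"])
print(robot.current_t(),robot.current_tcp_pos(),robot.current_qpos(),robot.current_gripper_width(),robot.current_contact_force(),d["fovy"],d["eye"],d["orientation"])
E
```

```text
3.4 [ 532.72314709 -191.15834425  160.15677825] [-5.41341397e-01  3.31807146e-01  1.58201048e+00 -3.51377197e-04
  1.22741581e+00  7.30987396e-01] 0.0030704783299489048 [0.73492183 0.58447946 0.06333478] 65.70646984690485 [ 601.76056969 -168.63326862  326.146146  ] [ 2.87848982e+00 -4.22276900e-04 -1.27234159e+00]
```

View pics/w1.png

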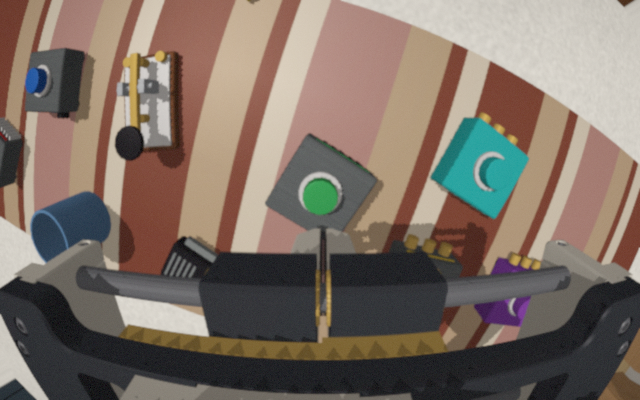

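```bash
python3 - <<'E'
from h import *
import pickle
d=pickle.load(open("w1.pkl","rb"))
g,st=blob(d["img"],(320,196),hue(45,80),30);print(g,st,plane(d,g,64))
b,st=blob(d["img"],(129,143),lambda h:h[...,2]<45,20);print(b,st,plane(d,b,58))
b,st=blob(d["img"],(38,81),hue(100,125,150),17);print(b,st,plane(d,b,64))
E
```

```text
[319.90064103 196.22542735] [ 14  13  33  35 936] [ 534.92920391 -186.73799291   64.        ]
[129.21387283 145.59152216] [  7   5  27  32 519] [527.57568707   9.6658753   58.        ]
[35.31683168 80.16089109] [  5   4  20  25 404] [572.01365031 176.97188256  64.        ]
```

The wrist and top views agree within about 4 mm on the green button and 6 mm on the knob, so I'm pressing green now and looking at yellow next.

```bash
cat >>h.py <<'E'
from bench import robot
import pickle
def press(x,y,top,depth,f,yaw):
    o=[np.pi,0,yaw]
    robot.move_linear([x,y,top+8],o,speed=60)
    print("hover",robot.current_tcp_pos().round(1),robot.current_contact_force().round(1))
    s=robot.move_linear([x,y,top-depth],o,speed=12,f_stop=f)
    print("stop",s,robot.current_tcp_pos().round(1),robot.current_contact_force().round(1),robot.current_t())
    robot.move_linear([x,y,top+8],o,speed=30)
    robot.move_linear([x,y,150],o,speed=120)
def look(n):
    d=robot.get_image("wrist");d["fish"]=1;pickle.dump(d,open(n+".pkl","wb"));cv2.imwrite(f"pics/{n}.png",d["img"]);return d
E
python3 - <<'E'
from h import *
press(534,-188.5,64,11,10,.3)
d=look("w2");g,st=blob(d["img"],(320,196),hue(45,80),30);e,v=ray(d,g);print(g,st,plane(d,g,53))
robot.move_ptp([458,-329,150],[np.pi,0,0])
d=look("w3");g,st=blob(d["img"],(320,196),hue(18,32,150),45);print(g,st,plane(d,g,64));print(robot.current_t())
E
```

```text
hover [ 534.3 -188.7   72.4] [-0.2  0.3 -0.2]
stop False [ 534.1 -188.5   53.5] [-2.7  0.7  6.4] 6.75
[322.84004739 198.47037915] [ 17  17  33  32 844] [ 534.29839156 -186.88773546   53.        ]
[321.52148438 200.18847656] [  30   31   34   37 1024] [ 460.31047135 -325.89807679   64.        ]
9.1167
```

View pics/w3.png

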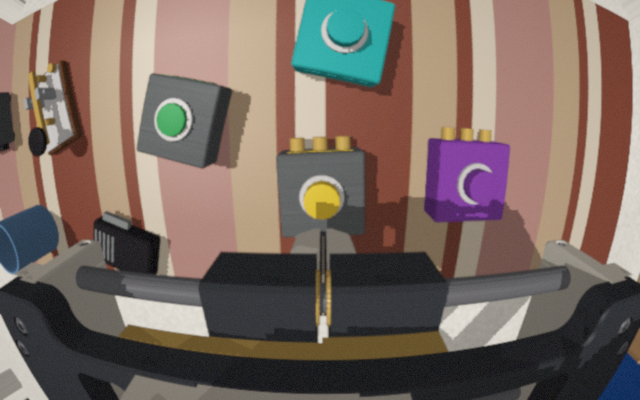

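Green now sits down in its collar at (172,120), and the force was 6.4 N at 10.5 mm. Yellow is centred at (322,200). Next I press yellow, then move over blue and measure it.

```bash
python3 - <<'E'
from h import *
press(459,-327.5,64,11,10,0)
d=look("w4")
robot.move_ptp([570,181,150],[np.pi,0,0.])
d=look("w5");g,st=blob(d["img"],(320,200),hue(100,125,150),45);print(g,st,plane(d,g,64));print(robot.current_t())
a=pickle.load(open("w4.pkl","rb"))["img"]
cv2.imwrite("pics/c2.png",np.hstack([a[50:350,130:530],d["img"][50:350,130:530]]))
E
```

```text
hover [ 459.2 -327.7   72.4] [ 0.1  0.5 -0.1]
stop False [ 459.  -327.5   53.5] [-2.   1.8  5.8] 12.3
[315.3148335  200.10998991] [ 24  27  34  37 991] [572.6295872 187.2982773  64.       ]
15.8667
```

View pics/c2.png

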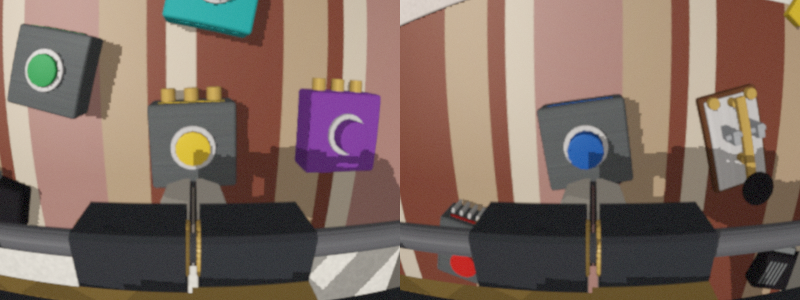

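Yellow (crop 193,148) is centred in its collar, so it's down. Blue is at crop (585,148), offset about +2/+5 mm from the hover point. Pressing it, then measuring the knob.

```bash
python3 - <<'E'
from h import *
press(571,184.5,64,11,10,0)
a=look("w6")["img"]
robot.move_ptp([527,6,150],[np.pi,0,0.])
d=look("w7");b,st=blob(d["img"],(320,197),lambda h:h[...,2]<45,28);print(b,st,plane(d,b,58));print(robot.current_t())
cv2.imwrite("pics/c3.png",np.hstack([a[50:350,130:530],d["img"][50:350,130:530]]))
E
```

```text
hover [571.3 184.5  72.5] [-0.6 -0.1  0.6]
stop False [571.  184.5  53.6] [-2.3 -0.1  6.5] 19.05
[317.46520875 198.44532803] [   6   10   38   38 1006] [529.37621496  12.28329937  58.        ]
21.5
```

View pics/c3.png

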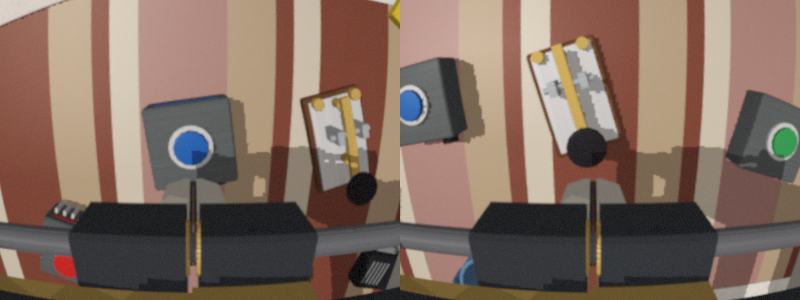

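Blue is down (crop 190,148), and the knob centre is at crop (586,148), about (528.5, 9.5) mm. Tapping it now.

```bash
python3 - <<'E'
from h import *
press(528.5,9.5,58,6.5,8,0)
robot.move_ptp([400,-150,300],[np.pi,0,0.])
a=look("w8")["img"]
robot.move_ptp([172,-522,218],[np.pi,0,.319])
T=robot.get_image("top");S=robot.get_image("scene");print(robot.current_t(),robot.current_contact_force())
for n,D in(("top",T),("scene",S)):
    o=pickle.load(open(n+"0.pkl","rb"));print(n,cv2.absdiff(o["img"],D["img"]).max(2).__gt__(50).sum())
c=lambda i,x,y,w,h,f:cv2.resize(i[y:y+h,x:x+w],None,fx=f,fy=f,interpolation=cv2.INTER_CUBIC)
cv2.imwrite("pics/end.png",np.vstack([c(T["img"],170,130,300,105,2),c(S["img"],140,140,400,180,1.5)]))
E
```

```text
hover [528.8   9.4  66.4] [ 0.4  0.8 -0.2]
stop True [527.4   9.2  52.8] [-1.4 -0.3  5.7] 24.0583
28.3 [ 0.29934689  0.4964447  -0.06563289]
top 296
scene 425
```

View pics/end.png

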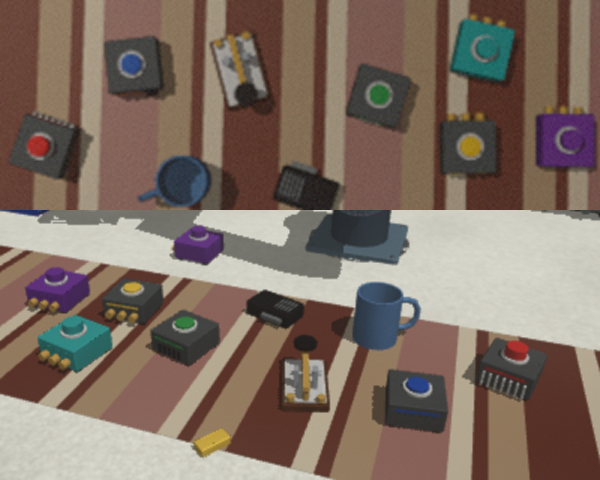

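```bash
python3 -c "
from bench import robot
robot.hand_in();print(robot.current_t())"
```

```text
the job is handed in; nothing more can be done
the job is handed in; nothing more can be done
```

I pressed green, yellow and blue in that order with the closed fingertips, then tapped the Morse key's knob once, retreated and handed in. The clock read about 28 s before I handed in, against the 54 s limit.

- **Buttons:** each fingertip stopped at a height of about 53.5 mm, so each button went down about 10.5 mm at roughly 6 N. The final pictures show green, yellow and blue down in their collars and red still up.
- **Morse key:** the force stop, set at 8 N, ended the tap before the planned 6.5 mm. The fingertip read about 5 mm down (around 0.09 rad, past the 0.06 needed) at 5.7 N. I judged the spring-back by eye from the final picture, where the lever looks back up.
- **Everything else:** the boxes, key, mug, microphone and eraser look unmoved in the final pictures. I did not measure their positions again.
- **Disagreement:** the wrist camera and the top camera differed by 2–9 mm on positions, worst at the knob. I aimed between the two for each press.

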